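# Leak check along the blue seam

## Task

Take the yellow leak-detector probe out of its stand and check the lid seam of the case with the blue gasket: bring the tip down to the green mark and guide it slowly (about 2 cm a second) along the seam to the red mark, keeping it centred over the seam and no more than a centimetre above it, without pressing on the lid. Then put the probe back upright in its stand, fully seated, and let go.

Things in the scene. Friction and masses are not known exactly. Their poses are not given: they have to be found in the camera images.
- probe: Leak-detector probe, a rigid pen-like tool 146 mm long, 90 g, upright in the stand at first. Origin: the very tip of its steel nozzle (6 mm wide), its lower end; z runs up the probe. From the tip up: nozzle and neck to 16 mm wide (0 to 60 mm), black collar 38 mm wide (60 to 66 mm), round yellow barrel 24 mm wide (66 to 146 mm).
- probe_grip (a point): Centre of the round yellow barrel (24 mm wide, 80 mm long), 106 mm above the probe's tip; the place to grip, from above, with any yaw.
- case_blue: Fixed grey case, white lid, straight blue gasket (6 mm wide) along its middle, 170 x 70 x 42 mm. Origin: middle of the blue seam on the lid's flat top, 40 mm above the worktop; x along the seam from the green mark (x = -60 mm) to the red mark (x = +60 mm), both 14 mm discs; z up. A like case with an orange gasket and the same marks is a bystander; the two may change places.
- stand_hole0 (a point): Mouth of the stand's hole: centre of the 26 mm wide upright hole, at the top of a fixed grey block 80 x 80 mm and 75 mm high. The hole goes right through. The probe's neck (16 mm) stands in the hole and its collar rests on the block's top, so that the seated tip is 60 mm below this point.
Things that resemble listed ones, but are neither listed nor needed, are in the scene too. Leave any pink or purple look-alike of the probe alone.

How it is judged:
On the way, in this order (a step that is already met when the one before it is completed fails the run):
1. the probe's tip is at the green mark of the blue seam, within 12 mm sideways and lengthwise and at most 15 mm above it (x of probe in the frame of case_blue between -0.072 and -0.048 m and y of probe in the frame of case_blue between -0.012 and 0.012 m and z of probe in the frame of case_blue between -0.005 and 0.015 m), for 0.2 s.
2. the tip has come a quarter of the way to the red mark, within the same 12 mm of that point and at most 15 mm above the seam (x of probe in the frame of case_blue between -0.042 and -0.018 m and y of probe in the frame of case_blue between -0.012 and 0.012 m and z of probe in the frame of case_blue between -0.005 and 0.015 m), for 0.1 s.
3. the tip has come half of the way to the red mark, within the same 12 mm of that point and at most 15 mm above the seam (x of probe in the frame of case_blue between -0.012 and 0.012 m and y of probe in the frame of case_blue between -0.012 and 0.012 m and z of probe in the frame of case_blue between -0.005 and 0.015 m), for 0.1 s.
4. the tip has come three quarters of the way to the red mark, within the same 12 mm of that point and at most 15 mm above the seam (x of probe in the frame of case_blue between 0.018 and 0.042 m and y of probe in the frame of case_blue between -0.012 and 0.012 m and z of probe in the frame of case_blue between -0.005 and 0.015 m), for 0.1 s.
5. the tip has come all of the way to the red mark, within the same 12 mm of that point and at most 15 mm above the seam (x of probe in the frame of case_blue between 0.048 and 0.072 m and y of probe in the frame of case_blue between -0.012 and 0.012 m and z of probe in the frame of case_blue between -0.005 and 0.015 m), for 0.1 s.
At the end, for the whole second after the job is handed in: The probe stands in the stand's hole, at rest and let go: tip within 15 mm sideways of the hole's axis and at least 55 mm below its mouth, upright within 0.12 rad (horizontal distance between probe and stand_hole0 below 0.015 m and z of probe in the frame of stand_hole0 below -0.055 m and angle between probe's own z axis and vertical below 0.12 rad and linear speed of probe below 0.03 m/s); the robot touches nothing.
It fails at once if the probe moves faster than 0.10 m/s while its tip is over the seam between the marks (within 12 mm sideways, less than 15 mm above it) (x of probe in the frame of case_blue between -0.048 and 0.048 m and y of probe in the frame of case_blue between -0.012 and 0.012 m and z of probe in the frame of case_blue between -0.005 and 0.015 m and linear speed of probe above 0.1 m/s).
It fails at once if the probe is pressed on the blue case with more than 25 N (contact force between probe and case_blue above 25 N).
It also fails if it takes over 64 s, if anything falls off the work surface, if the arm or the gripper's body presses on something with over 40 N, if the wrist force passes 120 N, or if a joint passes its speed limit or range.

## Robot

A 7-joint arm with a two-finger parallel gripper is mounted at the origin on a cart in front of the work surface, level with it; the furniture and walls round the work are solid. World frame = base frame: x ahead of the robot, y to its left, z up, the work surface at z = 0. Lengths are in m, angles in rad, forces in N, time in s.
With the tool pointing down it reaches from about 0.425 to 0.875 m from the base axis. Payload 4.7 kg.
Tool frame: the origin (TCP) lies midway between the tips of the shut fingers; the grasp point (between the pads) lies 19 mm behind it (ctrl.grip_point_offset is the distance from the TCP to the grasp point, in m); z points along the fingers, y is the line along which they close (so a half turn about z gives the same grasp; the last joint's range is limited). The gripper opens to 87 mm and grips with 3 to 60 N. Pads are 19 mm wide; open, the fingers measure 117 mm over their backs; the gripper's body (75 mm by 190 mm) begins 51 mm behind the grasp point.
Start: joints at [-1.252, 0.321, -0.07, 1.45, 0.023, 1.371, -0.057], TCP at [0.195, 0.62, 0.223] pointing down, gripper open.
Joint ranges: [-2.86, 2.86], [-0.3, 2.09], [-1.38, 1.24], [0.06, 2.45], [-1.56, 4.7], [0.09, 2.05], [-2.69, 2.69]. Speed limits (rad/s): [2.57, 2.57, 3.14, 3.14, 3.14, 3.14, 3.14].

## Interface

Orientations are given as a rotation vector (axis times angle).
In Python, from bench import ctrl gives the robot as it stands.
- The arm moves only by the tool move_arm, never from a script. Its argument "increments" is text: rows parted by semicolons, each of 7 numbers parted by spaces: the shift along the world's x, y, z in mm, then the turn, a rotation vector about the world's x, y, z in degrees, then the closure in counts, from 0 (fully open) to 255 (shut). A call has exactly 8 rows; each row shifts and turns the commanded pose from where the row before left it; what a row does not reach is not made up. A row lasts 1/12 s, in which the tool goes at most 41.7 mm and 7.16 degrees, less where a joint would pass 70% of its speed; a pose out of reach is approached as far as the arm can. A call with a gripper value outside its range is refused whole. The fingers move at their own pace and stop on an object; "grip_force" is the grip in N (left out, the last holds). Time passes only in rows, so rows that do not move let the fingers close, or fill a call up. It gives the time, the measured TCP pose, the force, the opening and the grip force at its end, in the units of the state.
- ctrl.get_state(): the state, without advancing time (a new reading comes with each control period).
- ctrl.get_image(name): name is "scene" or "top"; returns a dict with "frame" (420x560x3 uint8, red, green, blue), "depth" (420x560 float32, m along the optical axis (not along the pixel's ray), 0 where there is no reading), "fx", "fy", "cx", "cy" (pixels), "position" and "orientation" of the camera in the world. Camera axes: x right, y down, z forward; pixel columns grow to the right and rows downward; lengths in m; the calibration is good to about 2 mm. A picture is of the moment at which its call begins.
- ctrl.close_job(): hands the job in; it is judged then, once.
Trained networks look in a picture, given as the dict that the camera call returned (one of the last four; its "shot" number tells which), for a name from the list of things; names that differ only in an ending like _2 or _b are one class to them, and where a whole thing is asked for, a point or a joint stands for the part that bears it (a point fixed in the world has none). Each returns a list of dicts, best first, with "score" (0 to 1); they miss things now and then, are a little off and sometimes report something else, mostly with a low value. They report only what shows in the picture. A call takes as long as a camera call. They do not tell look-alikes from the thing itself.
- ctrl.find_in(target, picture): "centre" ([x, y, z] in m, in world coordinates, good to about 4 mm: the middle of the surface that is visible of it).
- ctrl.silhouettes(target, picture): "region" (420x560 bool, what is visible of it).
The state is a dict: "time": time; "joint_positions": joint angles; "qd": joint speeds; "joint_torque": joint torques, N m; "position": TCP position; "tool_rot": TCP orientation; "ft_force": force on the tool from outside, world axes, zero at the start; "torque": the same for the moment, N m; "grip_width": opening from 0.0 (shut) to 1.0 (fully open); "grip_force": force on a finger pad.
Only numpy, scipy, OpenCV 4.12 (cv2) and the standard library are available. Lean on these libraries where they do the work, as an engineer would, in place of code of your own. Each camera call takes 0.05 s, during which the arm holds its last target. There are 200 camera calls.

## Working session

There is one attempt and no reset: what is moved stays moved. The work goes in short steps, Python scripts to look and compute and a tool call to move; the robot and the scene stay as the last step left them, time stands still between calls to the robot, and variables do not carry over. Pictures are saved under pics/ and viewed, at most 10 in all, crops included, and the job is handed in when it is done.

Besides the shell and the picture viewer there is one more tool, called after ">>>" as name(argument=value, ...) on one line, values as JSON. move_arm: Moves the arm, as the interface text tells. Its arguments: {"type":"object","properties":{"increments":{"type":"string"},"grip_force":{"type":"number"}},"required":["increments"]}

```bash
mkdir -p pics; cat > h.py <<'E'
import numpy as np,cv2
from scipy.spatial.transform import Rotation as R
from bench import ctrl
def rot(o):
    o=np.array(o,float)
    return o if o.shape==(3,3) else (R.from_rotvec(o).as_matrix() if o.size==3 else R.from_quat(o).as_matrix())
def cloud(p):
    d=p["depth"];v,u=np.mgrid[:d.shape[0],:d.shape[1]]
    c=np.stack([(u-p["cx"])/p["fx"]*d,(v-p["cy"])/p["fy"]*d,d],-1)
    w=c@rot(p["orientation"]).T+np.array(p["position"]); w[d<=0]=np.nan
    return w
def save(p,n): cv2.imwrite("pics/"+n,p["frame"][:,:,::-1])
E
python3 - <<'E'
from h import *
for n in("top","scene"):
    p=ctrl.get_image(n);save(p,n+"0.png");np.savez(n+"0.npz",**{k:v for k,v in p.items()})
    print(n,p["position"],p["orientation"],p["fx"])
    for t in("probe","probe_grip","case_blue","stand_hole0"):
        for r in ctrl.find_in(t,p): print(t,np.round(r["centre"],3),round(r["score"],2))
print(ctrl.get_state())
E
```

```text
top [0.3119414  0.075984   1.12601803] [-2.15132038  2.13210206 -0.19170026] 413.68484172991674
probe [0.39  0.236 0.112] 0.75
probe [0.329 0.29  0.109] 0.71
probe [0.492 0.311 0.13 ] 0.52
probe [0.388 0.32  0.107] 0.52
probe [0.606 0.322 0.104] 0.5
probe_grip [0.6   0.316 0.108] 0.82
probe_grip [0.389 0.232 0.109] 0.75
probe_grip [0.49  0.316 0.125] 0.72
probe_grip [0.324 0.297 0.11 ] 0.69
probe_grip [0.386 0.32  0.107] 0.47
case_blue [0.525 0.035 0.039] 0.87
stand_hole0 [0.48  0.308 0.076] 0.88
scene [-0.14060064 -0.55139101  0.90719189] [-2.17019724  0.89999268 -0.39192821] 539.0441673978586
probe [0.386 0.236 0.098] 0.97
probe [0.38  0.32  0.098] 0.95
probe [0.324 0.29  0.098] 0.75
probe [0.602 0.314 0.095] 0.59
probe [0.484 0.308 0.122] 0.54
probe_grip [0.377 0.318 0.095] 0.9
probe_grip [0.484 0.311 0.122] 0.88
probe_grip [0.602 0.316 0.091] 0.88
probe_grip [0.321 0.293 0.093] 0.87
probe_grip [0.389 0.238 0.088] 0.58
case_blue [0.511 0.02  0.037] 0.95
stand_hole0 [0.473 0.293 0.063] 0.87
{'time': 0.5, 'joint_positions': array([-1.25187224,  0.32100778, -0.07009106,  1.45052967,  0.02261627,
        1.37077795, -0.0569115 ]), 'qd': array([ 0.00028474,  0.00068768, -0.00014781, -0.00027416,  0.00223292,
       -0.00021367, -0.00023894]), 'joint_torque': array([-2.03907721e-04, -4.90601528e+01, -4.02480215e-01, -3.12466156e+01,
       -6.35035057e-02,  3.44644475e-02,  5.31490593e-05]), 'position': array([0.1951205 , 0.62003742, 0.22256649]), 'tool_rot': array([4.76949464e-01, 3.10510391e+00, 8.71018530e-05]), 'ft_force': array([0.6104877 , 0.07207224, 0.26959796]), 'torque': array([-0.01017504, -0.00603842, -0.02400432]), 'grip_force': 0.0, 'grip_width': 1.005361079749536}
```

View pics/top0.png

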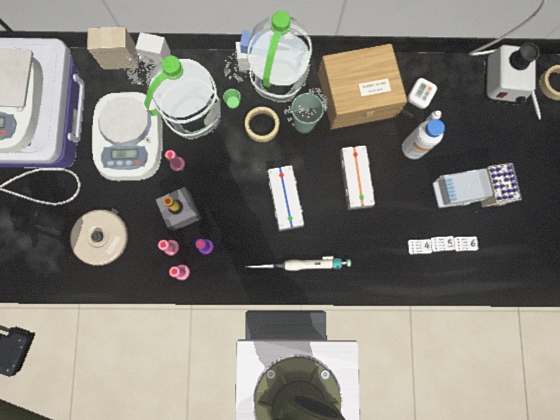

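View pics/scene0.png

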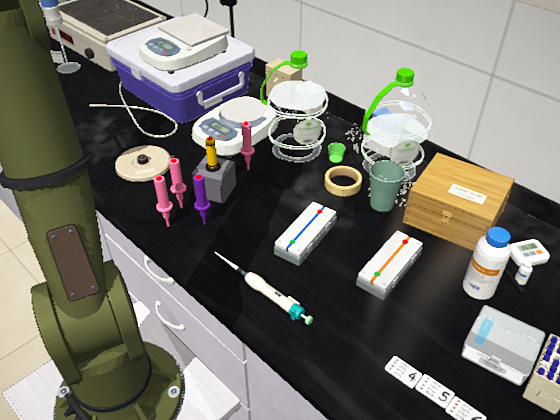

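The top picture shows the yellow probe in the grey stand at (173,203), with pink and purple look-alikes around it. The blue-gasket case is at (285,198), with its green mark at the near end (290,218) and red at the far end (281,175). I'll measure these precisely.

```bash
python3 - <<'E'
from h import *
for n in("top","scene"):
    p=dict(np.load(n+"0.npz"));w=cloud(p);hsv=cv2.cvtColor(p["frame"],cv2.COLOR_RGB2HSV)
    H,S,V=[hsv[...,i].astype(int) for i in range(3)]
    near=np.linalg.norm(w[...,:2]-[.52,.03],axis=-1)<.11
    for c,m in(("blue",(H>100)&(H<130)),("green",(H>45)&(H<85)),("red",(H<8)|(H>172))):
        k=m&(S>120)&(V>60)&near&(abs(w[...,2]-.04)<.012)
        q=w[k];print(n,c,len(q),q.mean(0).round(4), end=' ')
        if c=="blue":
            a=np.polyfit(q[:,0],q[:,1],1);print(a)
    print()
    y=(H>15)&(H<35)&(S>120)&(V>70)&(np.linalg.norm(w[...,:2]-[.485,.31],axis=-1)<.06)&(w[...,2]>.06)
    q=w[y];print(n,"yellow",len(q),q.min(0),q.max(0),"top pts",q[q[:,2]>.152].mean(0),(q[:,2]>.152).sum())
    s=(np.linalg.norm(w[...,:2]-[.485,.31],axis=-1)<.075)&(abs(w[...,2]-.075)<.006)&(S<70)
    q=w[s];print(n,"stand",len(q),cv2.minAreaRect((q[:,:2]*1000).astype(np.float32)), q[:,2].mean())
    pix=(w[...,2]>.1)&(np.linalg.norm(w[...,:2]-[.602,.316],axis=-1)<.05);print("pink",w[pix].min(0),w[pix].max(0))
E
```

```text
top blue 55 [0.5265 0.033  0.0391] [ 0.19950229 -0.07202467]
top green 12 [0.4711 0.0213 0.0402] top red 15 [0.5891 0.0453 0.0398] 
top yellow 116 [0.47948427 0.30587085 0.07924471] [0.50070595 0.3291052  0.16510936] top pts [0.49028747 0.31533482 0.15994201] 44
top stand 773 ((492.4527587890625, 317.9830322265625), (80.43826293945312, 80.47589111328125), 25.335220336914062) 0.07463726396609612
pink [0.59772626 0.31037001 0.10010066] [0.62099956 0.33358891 0.15200169]
scene blue 89 [0.5197 0.0322 0.0377] [ 0.20373274 -0.0736464 ]
scene green 16 [0.4686 0.0217 0.0391] scene red 14 [0.5851 0.0452 0.0396] 
scene yellow 249 [0.47543058 0.30337372 0.07412896] [0.52188922 0.34342829 0.16245639] top pts [0.48616797 0.31236474 0.15775982] 42
scene stand 535 ((490.1192626953125, 318.8631286621094), (88.39857482910156, 82.1550064086914), 25.086124420166016) 0.07405116703316703
pink [0.59334823 0.30750885 0.10010807] [0.61987292 0.3363261  0.14945553]
```

Checks: the marks are 119 mm apart, the lid is at 40 mm, the stand's top is at 75 mm and the barrel's top at 161 mm, all as specified. The seam runs 11.4° from x. The closing direction, about 72° from x, clears the pink probes, so I'll keep the yaw.

>>> move_arm(increments="20 -21 0 0 0 0 0; 25 -26 0 0 0 0 0; 25 -26 0 0 0 0 0; 25 -26 0 0 0 0 0; 25 -26 0 0 0 0 0; 25 -26 0 0 0 0 0; 25 -26 0 0 0 0 0; 25 -26 0 0 0 0 0", grip_force=25)

```text
time: 1.17
position: [0.3911, 0.4157, 0.2229]
tool_rot: [0.477, 3.105, 0.001]
ft_force: [0.9, 0.3, -0.3]
grip_width: 0.996
grip_force: 0.0
```

>>> move_arm(increments="25 -26 0 0 0 0 0; 25 -26 0 0 0 0 0; 20 -21 0 0 0 0 0; 15 -16 0 0 0 0 0; 14 -12 0 0 0 0 0; 0 0 0 0 0 0 0; 0 0 0 0 0 0 0; 0 0 0 0 0 0 0")

```text
time: 1.83
position: [0.4882, 0.3172, 0.2226]
tool_rot: [-0.475, -3.105, -0.001]
ft_force: [-1.3, 0.2, -0.3]
grip_width: 1.002
grip_force: 0.0
```

>>> move_arm(increments="1 -1 -17 0 0 0 0; 0 0 -20 0 0 0 0; 0 0 -20 0 0 0 0; 0 0 -20 0 0 0 0; 0 0 -18 0 0 0 0; 0 0 -13 0 0 0 0; 0 0 -10 0 0 0 0; 0 0 0 0 0 0 0")

```text
time: 2.5
position: [0.4882, 0.3152, 0.1024]
tool_rot: [-0.474, -3.103, 0.004]
ft_force: [0.1, -0.2, 0.0]
grip_width: 1.003
grip_force: 0.0
```

>>> move_arm(increments="0 0 0 0 0 0 80; 0 0 0 0 0 0 120; 0 0 0 0 0 0 160; 0 0 0 0 0 0 190; 0 0 0 0 0 0 210; 0 0 0 0 0 0 225; 0 0 0 0 0 0 225; 0 0 0 0 0 0 225")

```text
time: 3.17
position: [0.4901, 0.3151, 0.1047]
tool_rot: [0.477, 3.105, 0.0]
ft_force: [0.4, 0.6, -1.4]
grip_width: 0.479
grip_force: 0.0
```

>>> move_arm(increments="0 0 0 0 0 0 240; 0 0 0 0 0 0 255; 0 0 0 0 0 0 255; 0 0 0 0 0 0 255; 0 0 0 0 0 0 255; 0 0 0 0 0 0 255; 0 0 0 0 0 0 255; 0 0 0 0 0 0 255")

```text
time: 3.83
position: [0.4902, 0.3153, 0.1047]
tool_rot: [0.477, 3.105, 0.001]
ft_force: [0.5, 1.4, 2.0]
grip_width: 0.27
grip_force: 25.0
```

Gripped at 23.5 mm with 25 N. I'll lift it and check.

>>> move_arm(increments="0 0 4 0 0 0 255; 0 0 8 0 0 0 255; 0 0 12 0 0 0 255; 0 0 14 0 0 0 255; 0 0 16 0 0 0 255; 0 0 16 0 0 0 255; 0 0 16 0 0 0 255; 0 0 14 0 0 0 255")

```text
time: 4.5
position: [0.4905, 0.315, 0.207]
tool_rot: [0.477, 3.104, 0.002]
ft_force: [0.2, 0.1, -2.0]
grip_width: 0.269
grip_force: 25.0
```

```bash
python3 - <<'E'
from h import *
for n in("scene","top"):
    p=ctrl.get_image(n);save(p,n+"1.png");np.savez(n+"1.npz",**p)
s=ctrl.get_state();print(s["position"],s["tool_rot"],s["grip_width"],s["ft_force"])
im=cv2.imread("pics/scene1.png")[80:280,90:290];im2=cv2.imread("pics/top1.png")[120:300,80:300]
im=cv2.resize(im,(560,560))
cv2.imwrite("pics/c1.png",im)
E
```

```text
[0.49174649 0.31584672 0.20849442] [0.47675644 3.10080304 0.00693719] 0.2736750029762571 [ 0.22301267  0.44412071 -1.22684951]
```

View pics/c1.png

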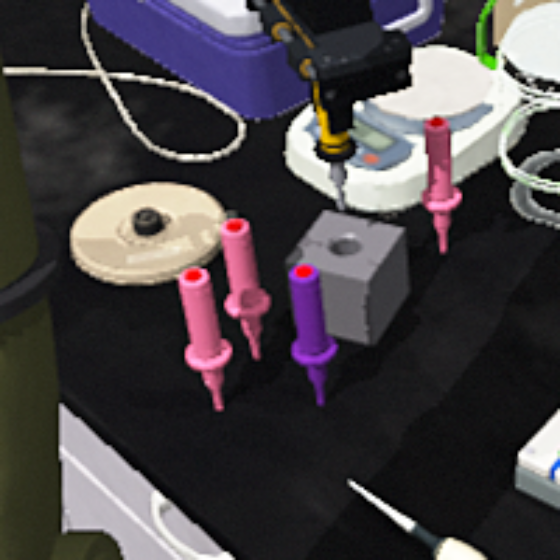

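The probe hangs upright in the gripper, tip at crop (342,208), i.e. image (212,154). The empty hole is at crop (345,243), i.e. image (213,167). I'll measure the tip and the hole.

```bash
python3 - <<'E'
from h import *
for n in("scene","top"):
    p=dict(np.load(n+"1.npz"));w=cloud(p)
    m=(np.linalg.norm(w[...,:2]-[.49,.316],axis=-1)<.075)&(w[...,2]>.072)&(w[...,2]<.079)
    hsv=cv2.cvtColor(p["frame"],cv2.COLOR_RGB2HSV)
    m&=hsv[...,1]<80
    q=w[m];print(n,"stand",cv2.minAreaRect((q[:,:2]*1000).astype(np.float32))[:2])
    for lo,hi in((.1,.125),(.125,.15),(.15,.168),(.18,.2)):
        k=(w[...,2]>lo)&(w[...,2]<hi)&(np.linalg.norm(w[...,:2]-[.49,.316],axis=-1)<.03)
        if k.any(): print(lo,k.sum(),w[k].mean(0).round(4),w[k].min(0).round(4))
    if n=="scene":
        # hole by ray at z=.075
        Rm=rot(p["orientation"])
        def ray(u,v,z):
            d=Rm@np.array([(u-p["cx"])/p["fx"],(v-p["cy"])/p["fy"],1]);o=np.array(p["position"]);return (o+d*(z-o[2])/d[2]).round(4)
        print("hole",ray(213.2,166.8,.075))
        g=cv2.cvtColor(p["frame"],cv2.COLOR_RGB2GRAY)[158:176,200:226];print(g)
E
```

```text
scene stand ((489.3742980957031, 317.6302185058594), (85.82501220703125, 82.15182495117188))
0.1 9 [0.4882 0.3155 0.1206] [0.485  0.3125 0.1163]
0.125 20 [0.4868 0.3137 0.1364] [0.4837 0.3094 0.1252]
0.15 43 [0.4859 0.3121 0.1574] [0.4803 0.307  0.15  ]
0.18 121 [0.4835 0.31   0.1869] [0.4681 0.2968 0.1801]
hole [0.4903 0.3165 0.075 ]
[[ 20  15  23 103 152 154 149 148 150 150 147 149 151 153 157 150 147 141
  136 139 118  86  55  28  13  11]
 [ 15  25 100 150 154 148 149 147 146 148 148 147 149 149 147 151 153 153
  153 156 158 118  76  70  85 103]
 [ 11  67 136 157 150 149 149 150 147 147 150 151 149 149 149 146 150 150
  149 148 154 114 110 141 146 150]
 [ 40 116 153 152 148 149 148 147 147 148 149 147 149 148 146 145 147 147
  149 147 151 142 144 155 155 154]
 [114 150 152 149 149 150 145 148 148 148 148 147 146 144 143 144 143 146
  148 149 148 149 150 150 147 149]
 [144 157 150 148 147 147 148 149 147 151 149 149 153 169 186 190 170 149
  147 149 148 149 147 148 148 149]
 [145 153 150 148 147 146 148 152 148 143 148 156 173 187 212 216 187 162
  153 146 150 149 147 147 148 148]

[... 593 characters left out ...]
0  70  84  85  90 107 129
  144 150 149 151 149 149 147 150]
 [147 149 146 148 147 151 147 152 147 142 123 107 112 120 133 139 141 150
  152 150 148 150 149 150 148 153]
 [149 148 147 147 150 149 148 148 151 152 149 146 148 146 151 150 151 149
  148 148 148 143 143 151 151 155]
 [154 149 151 148 149 147 149 147 148 148 149 151 149 149 147 150 149 148
  150 149 150 140 134 138 150 151]
 [127 137 150 152 149 150 149 147 148 147 146 147 148 149 147 148 148 147
  147 147 149 143 138 134 128 102]
 [104 115 127 147 152 152 150 148 149 149 149 150 148 149 150 149 147 149
  148 148 147 151 148 153 121  63]]
top stand ((469.61138916015625, 298.81683349609375), (31.906021118164062, 61.65217208862305))
```

Tip and TCP agree within about 2 mm, and the tip is 90 mm below the TCP. The hole is at (0.490, 0.316). Next, across to above the green mark.

>>> move_arm(increments="0 -12 0 0 0 0 255; -2 -24 0 0 0 0 255; -3 -34 0 0 0 0 255; -3 -36 0 0 0 0 255; -3 -36 0 0 0 0 255; -3 -36 0 0 0 0 255; -3 -36 0 0 0 0 255; -3 -36 0 0 0 0 255")

```text
time: 5.27
position: [0.4684, 0.0622, 0.2034]
tool_rot: [-0.478, -3.103, 0.001]
ft_force: [1.1, -0.8, -0.7]
grip_width: 0.271
grip_force: 25.0
```

>>> move_arm(increments="0 -24 0 0 0 0 255; 0 -14 0 0 0 0 255; 0 -6 0 0 0 0 255; 0 0 -4 0 0 0 255; 0 0 -8 0 0 0 255; 0 0 -8 0 0 0 255; 0 0 -4 0 0 0 255; 0 0 0 0 0 0 255")

```text
time: 5.93
position: [0.4689, 0.022, 0.1787]
tool_rot: [-0.473, -3.103, 0.002]
ft_force: [-0.3, 0.7, -1.0]
grip_width: 0.267
grip_force: 25.0
```

```bash
python3 - <<'E'
from h import *
p=ctrl.get_image("scene");save(p,"s2.png");w=cloud(p)
for lo,hi in((.05,.075),(.075,.1),(.1,.125),(.125,.145)):
    k=(w[...,2]>lo)&(w[...,2]<hi)&(np.linalg.norm(w[...,:2]-[.47,.0215],axis=-1)<.035)
    if k.any(): print(lo,k.sum(),w[k].mean(0).round(4),w[k].min(0).round(4))
s=ctrl.get_state();print(s["position"],s["tool_rot"],s["ft_force"])
cv2.imwrite("pics/c2.png",cv2.resize(cv2.imread("pics/s2.png")[130:290,220:380],(560,560)))
E
```

```text
0.075 11 [0.4647 0.0222 0.094 ] [0.4626 0.0202 0.0887]
0.1 34 [0.4636 0.0208 0.1156] [0.459  0.016  0.1004]
0.125 31 [0.4632 0.0195 0.132 ] [0.4579 0.0145 0.126 ]
[0.46940157 0.02181099 0.17947961] [-4.74030504e-01 -3.10365869e+00  1.49534065e-03] [-0.79581681  0.53032191 -0.97618389]
```

View pics/c2.png

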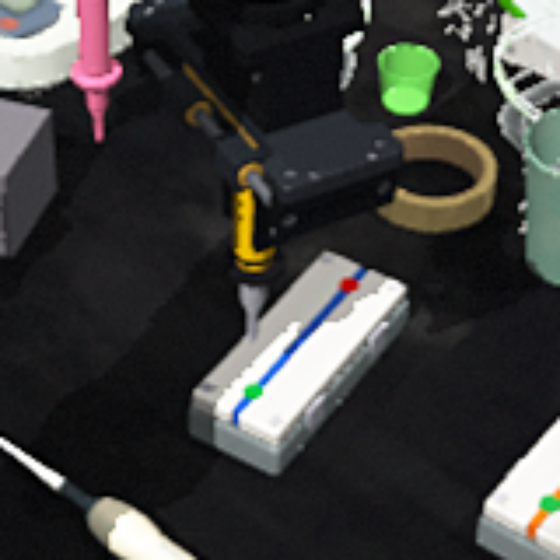

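The tip hangs over the green mark at about z = 0.089, and the blue seam runs from green (252,392) to red (349,285) in the crop. Lowering.

>>> move_arm(increments="1 -1 -5 0 0 0 255; 0 0 -9 0 0 0 255; 0 0 -9 0 0 0 255; 0 0 -8 0 0 0 255; 0 0 -5 0 0 0 255; 0 0 -4 0 0 0 255; 0 0 -3 0 0 0 255; 0 0 -2 0 0 0 255")

```text
time: 6.65
position: [0.471, 0.02, 0.1352]
tool_rot: [-0.477, -3.105, 0.0]
ft_force: [0.2, 1.0, 0.0]
grip_width: 0.27
grip_force: 25.0
```

```bash
python3 - <<'E'
from h import *
p=ctrl.get_image("scene");save(p,"s3.png");w=cloud(p)
for lo,hi in((.044,.055),(.055,.065),(.065,.075),(.075,.085)):
    k=(w[...,2]>lo)&(w[...,2]<hi)&(np.linalg.norm(w[...,:2]-[.47,.0215],axis=-1)<.03)
    if k.any(): print(lo,k.sum(),w[k].mean(0).round(4),w[k].min(0).round(4))
s=ctrl.get_state();print(s["position"],s["tool_rot"],s["ft_force"])
cv2.imwrite("pics/c3.png",cv2.resize(cv2.imread("pics/s3.png")[190:270,260:340],(560,560)))
E
```

```text
0.044 11 [0.4675 0.0191 0.0501] [0.465  0.0021 0.0441]
0.055 10 [0.4672 0.0201 0.061 ] [0.4645 0.0178 0.057 ]
0.065 6 [0.4659 0.0191 0.0713] [0.4632 0.0163 0.0682]
0.075 22 [0.4659 0.0181 0.0806] [0.4612 0.0122 0.0756]
[0.47090933 0.01999184 0.13506182] [-4.76869183e-01 -3.10473942e+00  3.22157142e-04] [-0.70664673  0.01567115 -0.90533151]
```

View pics/c3.png

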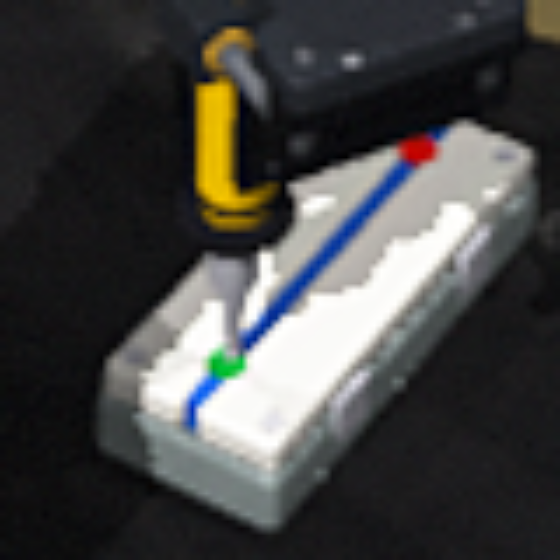

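The tip is right on the green mark at crop (228,360), about 5 mm above the lid, with no contact force. Starting the slow run: 1.7 mm per row, about 20 mm/s.

>>> move_arm(increments="0 0 0 0 0 0 255; 0 0 0 0 0 0 255; 0 0 0 0 0 0 255; 0 0 0 0 0 0 255; 1.7 0.4 0 0 0 0 255; 1.7 0.4 0 0 0 0 255; 1.7 0.4 0 0 0 0 255; 1.7 0.4 0 0 0 0 255")

```text
time: 7.37
position: [0.4782, 0.0217, 0.1356]
tool_rot: [0.477, 3.105, 0.0]
ft_force: [-0.2, -0.2, -1.6]
grip_width: 0.27
grip_force: 25.0
```

>>> move_arm(increments="1.7 0.4 0 0 0 0 255; 1.7 0.4 0 0 0 0 255; 1.7 0.3 0 0 0 0 255; 1.7 0.4 0 0 0 0 255; 1.7 0.3 0 0 0 0 255; 1.7 0.4 0 0 0 0 255; 1.7 0.3 0 0 0 0 255; 1.7 0.4 0 0 0 0 255")

```text
time: 8.03
position: [0.4917, 0.0246, 0.1356]
tool_rot: [0.477, 3.105, 0.0]
ft_force: [-0.0, -0.7, -1.2]
grip_width: 0.268
grip_force: 25.0
```

>>> move_arm(increments="1.7 0.4 0 0 0 0 255; 1.7 0.4 0 0 0 0 255; 1.7 0.3 0 0 0 0 255; 1.7 0.4 0 0 0 0 255; 1.7 0.3 0 0 0 0 255; 1.7 0.4 0 0 0 0 255; 1.7 0.3 0 0 0 0 255; 1.7 0.4 0 0 0 0 255")

```text
time: 8.7
position: [0.5053, 0.0275, 0.1356]
tool_rot: [0.477, 3.105, 0.0]
ft_force: [-0.2, 0.0, -1.3]
grip_width: 0.267
grip_force: 25.0
```

>>> move_arm(increments="1.7 0.4 0 0 0 0 255; 1.7 0.4 0 0 0 0 255; 1.7 0.4 0 0 0 0 255; 1.7 0.4 0 0 0 0 255; 1.7 0.3 0 0 0 0 255; 1.7 0.4 0 0 0 0 255; 1.7 0.3 0 0 0 0 255; 1.7 0.4 0 0 0 0 255")

```text
time: 9.37
position: [0.5189, 0.0305, 0.1356]
tool_rot: [0.477, 3.105, -0.0]
ft_force: [0.3, 0.2, -1.6]
grip_width: 0.269
grip_force: 25.0
```

>>> move_arm(increments="1.7 0.4 0 0 0 0 255; 1.7 0.4 0 0 0 0 255; 1.7 0.3 0 0 0 0 255; 1.7 0.4 0 0 0 0 255; 1.7 0.3 0 0 0 0 255; 1.7 0.4 0 0 0 0 255; 1.7 0.3 0 0 0 0 255; 1.7 0.4 0 0 0 0 255")

```text
time: 10.03
position: [0.5325, 0.0334, 0.1356]
tool_rot: [0.477, 3.105, 0.0]
ft_force: [-0.3, -0.2, -1.8]
grip_width: 0.277
grip_force: 25.0
```

>>> move_arm(increments="1.7 0.4 0 0 0 0 255; 1.7 0.4 0 0 0 0 255; 1.7 0.3 0 0 0 0 255; 1.7 0.4 0 0 0 0 255; 1.7 0.3 0 0 0 0 255; 1.7 0.4 0 0 0 0 255; 1.7 0.3 0 0 0 0 255; 1.7 0.4 0 0 0 0 255")

```text
time: 10.7
position: [0.5461, 0.0363, 0.1356]
tool_rot: [0.477, 3.105, 0.0]
ft_force: [0.1, -0.8, -0.6]
grip_width: 0.271
grip_force: 25.0
```

>>> move_arm(increments="1.7 0.4 0 0 0 0 255; 1.7 0.4 0 0 0 0 255; 1.7 0.3 0 0 0 0 255; 1.7 0.4 0 0 0 0 255; 1.7 0.3 0 0 0 0 255; 1.7 0.4 0 0 0 0 255; 1.7 0.3 0 0 0 0 255; 1.7 0.4 0 0 0 0 255")

```text
time: 11.37
position: [0.5597, 0.0392, 0.1356]
tool_rot: [0.477, 3.105, 0.0]
ft_force: [0.9, -0.1, -0.1]
grip_width: 0.268
grip_force: 25.0
```

>>> move_arm(increments="1.7 0.4 0 0 0 0 255; 1.7 0.4 0 0 0 0 255; 1.7 0.3 0 0 0 0 255; 1.7 0.4 0 0 0 0 255; 1.7 0.3 0 0 0 0 255; 1.7 0.4 0 0 0 0 255; 1.7 0.3 0 0 0 0 255; 1.7 0.4 0 0 0 0 255")

```text
time: 12.03
position: [0.5733, 0.0421, 0.1356]
tool_rot: [0.477, 3.105, 0.0]
ft_force: [0.3, -0.7, -1.1]
grip_width: 0.269
grip_force: 25.0
```

>>> move_arm(increments="1.7 0.4 0 0 0 0 255; 1.7 0.4 0 0 0 0 255; 1.7 0.3 0 0 0 0 255; 1.7 0.4 0 0 0 0 255; 1.7 0.3 0 0 0 0 255; 1.7 0.4 0 0 0 0 255; 1.0 0.3 0 0 0 0 255; 0 0 0 0 0 0 255")

```text
time: 12.7
position: [0.5845, 0.0446, 0.1356]
tool_rot: [0.477, 3.105, 0.0]
ft_force: [-0.6, -0.2, -1.0]
grip_width: 0.27
grip_force: 25.0
```

```bash
python3 - <<'E'
from h import *
p=ctrl.get_image("scene");save(p,"s4.png");w=cloud(p)
s=ctrl.get_state();print(s["position"],s["tool_rot"],s["ft_force"])
cv2.imwrite("pics/c4.png",cv2.resize(cv2.imread("pics/s4.png")[180:270,260:350],(560,560)))
E
```

```text
[0.58437296 0.04457509 0.13556182] [ 4.76818503e-01  3.10518370e+00 -8.30621988e-06] [ 0.41752403  0.3574087  -1.81181642]
```

View pics/c4.png

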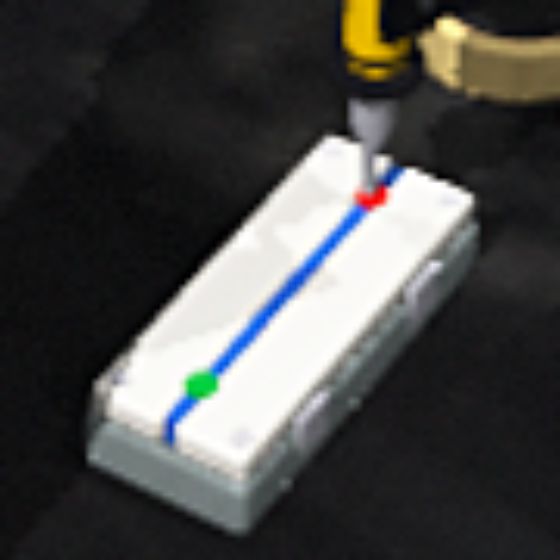

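The tip is on the red mark at crop (370,197). I'll nudge it 2 mm further, dwell, lift straight up, then go back over the stand.

>>> move_arm(increments="1 0.2 0 0 0 0 255; 1 0.2 0 0 0 0 255; 0 0 0 0 0 0 255; 0 0 0 0 0 0 255; 0 0 4 0 0 0 255; 0 0 8 0 0 0 255; 0 0 16 0 0 0 255; 0 0 20 0 0 0 255")

```text
time: 13.42
position: [0.5855, 0.0448, 0.1836]
tool_rot: [-0.477, -3.103, 0.001]
ft_force: [0.4, -0.1, -0.8]
grip_width: 0.266
grip_force: 25.0
```

>>> move_arm(increments="0 0 16 0 0 0 255; 0 0 8 0 0 0 255; -4 11 0 0 0 0 255; -9 25 0 0 0 0 255; -12 34 0 0 0 0 255; -12 34 0 0 0 0 255; -12 34 0 0 0 0 255; -12 34 0 0 0 0 255")

```text
time: 14.08
position: [0.5233, 0.2191, 0.2066]
tool_rot: [-0.476, -3.104, 0.0]
ft_force: [-0.4, 0.1, -0.6]
grip_width: 0.277
grip_force: 25.0
```

>>> move_arm(increments="-12 34 0 0 0 0 255; -10 28 0 0 0 0 255; -7 20 0 0 0 0 255; -4 11 0 0 0 0 255; -2 6 0 0 0 0 255; 0 0 0 0 0 0 255; 0 0 0 0 0 0 255; 0 0 0 0 0 0 255")

```text
time: 14.75
position: [0.4913, 0.3138, 0.2075]
tool_rot: [0.482, 3.104, -0.001]
ft_force: [0.3, 0.3, -0.3]
grip_width: 0.27
grip_force: 25.0
```

```bash
python3 - <<'E'
from h import *
p=ctrl.get_image("scene");save(p,"s5.png");w=cloud(p)
s=ctrl.get_state();print(s["position"],s["tool_rot"],s["ft_force"])
for lo,hi in((.1,.125),(.125,.15),(.15,.168),(.18,.2)):
    k=(w[...,2]>lo)&(w[...,2]<hi)&(np.linalg.norm(w[...,:2]-[.49,.316],axis=-1)<.03)
    if k.any(): print(lo,k.sum(),w[k].mean(0).round(4),w[k].min(0).round(4))
E
```

```text
[0.49132145 0.31390792 0.20759389] [ 4.81755662e-01  3.10395710e+00 -9.37349902e-04] [ 0.30354621 -0.67102874 -1.00293973]
0.1 6 [0.4885 0.3149 0.1194] [0.4872 0.3116 0.116 ]
0.125 25 [0.487  0.3121 0.1399] [0.4823 0.3063 0.1268]
0.15 36 [0.486  0.3106 0.1598] [0.4802 0.304  0.1522]
0.18 130 [0.4845 0.3077 0.1869] [0.4695 0.2945 0.1802]
```

Correcting to the grasp pose (0.490, 0.3155), then lowering.

>>> move_arm(increments="-1 1.5 0 0 0 0 255; 0 0 -4 0 0 0 255; 0 0 -8 0 0 0 255; 0 0 -10 0 0 0 255; 0 0 -10 0 0 0 255; 0 0 -8 0 0 0 255; 0 0 -6 0 0 0 255; 0 0 -4 0 0 0 255")

```text
time: 15.47
position: [0.4887, 0.3171, 0.1561]
tool_rot: [-0.477, -3.104, 0.002]
ft_force: [-0.5, -0.0, -0.7]
grip_width: 0.267
grip_force: 25.0
```

>>> move_arm(increments="0 0 -6 0 0 0 255; 0 0 -8 0 0 0 255; 0 0 -8 0 0 0 255; 0 0 -8 0 0 0 255; 0 0 -7 0 0 0 255; 0 0 -5 0 0 0 255; 0 0 -4 0 0 0 255; 0 0 -2 0 0 0 255")

```text
time: 16.13
position: [0.4891, 0.3173, 0.1089]
tool_rot: [-0.477, -3.105, 0.001]
ft_force: [0.3, -0.1, -0.7]
grip_width: 0.269
grip_force: 25.0
```

>>> move_arm(increments="0 0 -2 0 0 0 255; 0 0 -1 0 0 0 255; 0 0 -0.6 0 0 0 255; 0 0 0 0 0 0 255; 0 0 0 0 0 0 255; 0 0 0 0 0 0 255; 0 0 0 0 0 0 255; 0 0 0 0 0 0 255")

```text
time: 16.8
position: [0.4894, 0.3175, 0.1061]
tool_rot: [0.477, 3.105, 0.0]
ft_force: [0.8, -0.4, -0.3]
grip_width: 0.269
grip_force: 25.0
```

>>> move_arm(increments="0 0 -0.6 0 0 0 255; 0 0 -0.5 0 0 0 255; 0 0 -0.3 0 0 0 255; 0 0 0 0 0 0 255; 0 0 0 0 0 0 240; 0 0 0 0 0 0 220; 0 0 0 0 0 0 200; 0 0 0 0 0 0 180")

```text
time: 17.47
position: [0.4894, 0.3175, 0.1047]
tool_rot: [0.477, 3.105, 0.0]
ft_force: [0.3, 0.4, -0.8]
grip_width: 0.284
grip_force: 0.0
```

>>> move_arm(increments="0 0 0 0 0 0 150; 0 0 0 0 0 0 100; 0 0 0 0 0 0 50; 0 0 0 0 0 0 0; 0 0 0 0 0 0 0; 0 0 0 0 0 0 0; 0 0 0 0 0 0 0; 0 0 0 0 0 0 0")

```text
time: 18.13
position: [0.4893, 0.3175, 0.1046]
tool_rot: [0.477, 3.105, 0.0]
ft_force: [0.2, -0.3, -0.6]
grip_width: 0.816
grip_force: 0.0
```

>>> move_arm(increments="0 0 0 0 0 0 0; 0 0 0 0 0 0 0; 0 0 5 0 0 0 0; 0 0 10 0 0 0 0; 0 0 18 0 0 0 0; 0 0 22 0 0 0 0; 0 0 25 0 0 0 0; 0 0 25 0 0 0 0")

```text
time: 18.8
position: [0.4893, 0.3173, 0.2116]
tool_rot: [0.477, 3.105, 0.001]
ft_force: [0.4, 0.8, 0.2]
grip_width: 1.003
grip_force: 0.0
```

>>> move_arm(increments="0 0 25 0 0 0 0; 0 0 20 0 0 0 0; 0 0 10 0 0 0 0; 0 0 5 0 0 0 0; 0 0 0 0 0 0 0; 0 0 0 0 0 0 0; 0 0 0 0 0 0 0; 0 0 0 0 0 0 0")

```text
time: 19.47
position: [0.4887, 0.3171, 0.268]
tool_rot: [-0.477, -3.103, 0.003]
ft_force: [1.2, 0.5, 0.4]
grip_width: 0.996
grip_force: 0.0
```

```bash
python3 - <<'E'
from h import *
p=ctrl.get_image("scene");save(p,"s6.png");w=cloud(p);s=ctrl.get_state();print(s["position"],s["time"])
hsv=cv2.cvtColor(p["frame"],cv2.COLOR_RGB2HSV);H,S,V=[hsv[...,i].astype(int) for i in range(3)]
y=(H>15)&(H<35)&(S>120)&(V>70)&(np.linalg.norm(w[...,:2]-[.485,.31],axis=-1)<.06)&(w[...,2]>.06)
q=w[y];print(len(q),q[:,2].max(),q[q[:,2]>.152].mean(0), q[(q[:,2]<.11)].mean(0))
cv2.imwrite("pics/c6.png",cv2.resize(cv2.imread("pics/s6.png")[80:230,140:290],(560,560)))
E
```

```text
[0.48880974 0.31711899 0.26823532] 19.5167
287 0.4923728420123543 [0.47825214 0.32405503 0.24208678] [0.48338068 0.31183273 0.09401437]
```

View pics/c6.png

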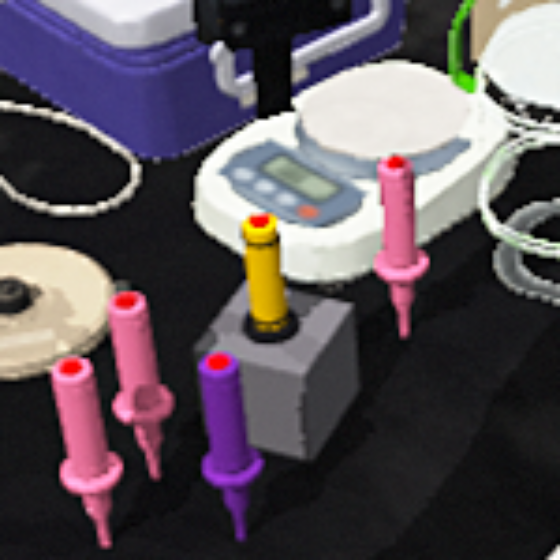

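The yellow probe stands upright in the stand, its collar resting on the block at crop (270,322). The gripper is well clear of it. Handing in.

```bash
python3 -c "
from bench import ctrl
print(ctrl.close_job())"
```

```text
the job is handed in; nothing more can be done
None
```

I guided the probe along the blue seam from the green mark to the red at about 2 cm/s, roughly 5 mm above the lid with no contact seen, then put it back upright in its stand, let go and handed the job in at about 20 s; no verdict was returned.

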